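# Take the counted pail off the scale and close up

## Robot

A 7-joint arm with a two-finger parallel gripper is mounted at the origin on the work surface. World frame = base frame: x ahead of the robot, y to its left, z up, the work surface at z = 0. Lengths are in m, angles in rad, forces in N, time in s.
With the tool pointing down it reaches from about 0.425 to 0.875 m from the base axis. Payload 4.7 kg.
Tool frame: the origin (TCP) lies at the very end of the fingers, on their centre line; the grasp point (between the pads) lies 19 mm behind it (hold_point_z is the z of the grasp point in the tool frame, in m); z points along the fingers, y is the line along which they close (so a half turn about z gives the same grasp; the last joint's range is limited). The gripper opens to 85 mm and grips with 20 to 120 N. Pads are 22 mm wide; open, the fingers measure 114 mm over their backs; the gripper's body (76 mm by 85 mm) begins 54 mm behind the grasp point. The pads swing forward as they close: fully open they stand 13 mm farther back than shut.
Start: joints at [-1.292, 0.321, -0.07, 1.45, 0.023, 1.371, -0.057], TCP at [0.17, 0.627, 0.231] pointing down, gripper open.
Joint ranges: [-2.86, 2.86], [-0.3, 2.09], [-1.38, 1.24], [0.06, 2.45], [-1.56, 4.7], [0.09, 2.05], [-2.69, 2.69]. Speed limits (rad/s): [2.57, 2.57, 3.14, 3.14, 3.14, 3.14, 3.14].

## Interface

Orientations are given as a unit quaternion [x, y, z, w].
In Python, from cell import * gives the robot as it stands.
- The arm moves only by the shell command python3 -m creep 'ROWS' [FORCE]. ROWS is JSON, a list of rows, each an object with "travel": the shift along the world's x, y, z each as a share of 20 mm, from -1 to 1, a list of three; "angular": the turn, a rotation vector about the world's x, y, z each as a share of 0.12 rad, from -1 to 1, a list of three; "gripper": the opening, from 0 (shut) to 1 (fully open). A call has 1 to 10 rows; each row shifts and turns the commanded pose from where the row before left it; what a row does not reach is not made up. A row lasts 1/12 s, in which the tool goes at most 41.7 mm and 7.16 degrees, less where a joint would pass 70% of its speed; a pose out of reach is approached as far as the arm can. A call with a number of a shift or a turn outside -1 to 1 is refused whole. A call with a gripper value outside its range is refused whole. The fingers move at their own pace and stop on an object; FORCE is the grip in N (left out, the last holds). Time passes only in rows, so rows that do not move let the fingers close. It gives the time, the measured TCP pose, the force, the opening and the grip force at its end, in the units of the state.
- state(): the state, without advancing time (a new reading comes with each control period).
- camera(name): name is "scene" or "side" or "wrist"; returns a dict with "image" (480x640x3 uint8, red, green, blue), "camera_matrix" (3x3 intrinsics, pixels), "k1" (the pictures are not rectified: a ray, as slopes to the right and down, at radius r is drawn at 1 + k1 r^2 times it, then the intrinsics apply), "rvec" (rotation vector, rad) and "tvec" (3), from world to camera coordinates, as OpenCV has them. Camera axes: x right, y down, z forward; pixel columns grow to the right and rows downward; lengths in m; the calibration is good to about 2 mm. A picture is of the moment at which its call begins. There is no depth.
- sign_off(): hands the job in; it is judged then, once.
Trained networks look in a picture, given as the dict that the camera call returned (one of the last four; its "shot" number tells which), for a name from the list of things; names that differ only in an ending like _2 or _b are one class to them, and where a whole thing is asked for, a point or a joint stands for the part that bears it (a point fixed in the world has none). Each returns a list of dicts, best first, with "p" (0 to 1); they miss things now and then, are a little off and sometimes report something else, mostly with a low value. They report only what shows in the picture. A call takes as long as a camera call. They do not tell look-alikes from the thing itself.
- spot_in(picture, thing): "location" ([x, y, z] in m, in the coordinates of the camera as it stood for that picture, good to about 4 mm: the middle of the surface that is visible of it).
- silhouettes(picture, thing): "pixels" (480x640 bool, what is visible of it).
- pinpoint(picture, thing): "location" ([x, y, z] in m, in the coordinates of the camera as it stood for that picture, good to about 4 mm: a listed point, or the origin of a listed thing).
The state is a dict: "clock": time; "q": joint angles; "qvel": joint speeds; "joint_efforts": joint torques, N m; "tcp_pos": TCP position; "ee_rot": TCP orientation; "force": force on the tool from outside, world axes, zero at the start; "ft_torque": the same for the moment, N m; "gripper_width": finger opening in m; "gripper_force": force on a finger pad.
Only numpy, scipy, OpenCV 4.12 (cv2) and the standard library are available. Lean on these libraries where they do the work, as an engineer would, in place of code of your own. Each camera call takes 0.05 s, during which the arm holds its last target. There are 200 camera calls.

## Task

The count is finished. First slide the empty red basin along the bench, without lifting it, out of the yellow tape frame and into the red one on the other side of the scale; then lift the handled orange pail off the counting scale and set it down gently, upright, inside the yellow frame; then close the scale's blue cover fully. Keep the pail level enough not to spill, do not drop it, and leave everything else on the bench where it is.

Things in the scene. Friction and masses are not known exactly. Their poses are not given: they have to be found in the camera images.
- pail: Orange round parts pail, 0.4 to 0.8 kg, full of connectors to 75 mm up; 100 mm across at the foot, 120 mm at the rim, rim 105 mm up. Origin: centre of its underside; z up. Stiff black stirrup handle along its x axis: uprights 62 mm either side of the middle, and across their tops a level bar 130 mm long, 16 mm wide (y), 163 to 175 mm above the origin.
- pail_handle (a point): Middle of the pail's handle bar, 169 mm above the pail's underside.
- scale: Grey counting scale, fixed, 190 x 190 mm. Origin: centre of its underside on the bench. Its round steel pan (144 mm across, top 62 mm above the bench) lies inside a raised wall 8 mm thick whose top is 75 mm up. The cover is hinged along its +y side (the robot's left); its -x side faces the robot.
- cover (a joint): Blue flat cover of the scale, 190 mm along the hinge, 195 mm from hinge to lip, 6 mm thick: 0 = shut, lying level over the pan; about 1.57 = upright; it starts upright or leaning outward to +y and stays where it is left (stiff hinge, 2 N or so at the edge moves it). Opens to 1.95.
- cover_hinge (a point): Middle of the cover's hinge line, 95 mm to +y of the scale's centre, 79 mm above the bench; the line runs along the scale's x.
- cover_edge (a point): Middle of the cover's free edge, on its outer face, 187 mm from the hinge line.
- basin: Small empty red round basin, 0.15 kg; 114 mm across at the foot, 130 mm at the rim, 50 mm tall, wall 4 mm, floor 5 mm. Origin: centre of its underside. It starts in the yellow frame.
- yellow_frame: Square of yellow tape on the bench, 200 mm inside, 220 mm outside, no height. Origin: its centre; x and y along its sides. It may be to the left or to the right of the scale.
- red_frame: Square of red tape, same size, on the other side of the scale.
- tape_measure: Bystander, leave alone: blue tape measure, 75 x 70 x 38 mm, right end. Origin: underside centre.
- flux_bottle: Bystander, leave alone: amber bottle, 54 mm across, 120 mm tall, left end. Origin: underside centre.
- pen_cup: Bystander, leave alone: grey pen cup, 74 mm across, 90 mm tall (pens to 145 mm), right end. Origin: underside centre.
- grease_jar: Bystander, leave alone: white jar, 70 mm across, 80 mm tall, back left. Origin: underside centre.
- spool: Bystander, leave alone: copper-coloured wire spool, 84 mm across, 62 mm tall, back right. Origin: underside centre.
- tape_roll: Bystander, leave alone: yellow tape roll lying flat, 90 mm across, 24 mm tall, near left. Origin: underside centre.
- screwdriver: Bystander, leave alone: screwdriver, 170 mm long, lying flat, near right. Origin: underside (somewhere along it).
Things that resemble listed ones, but are neither listed nor needed, are in the scene too. What is shaped like the basin but turquoise is not meant. Several things have the shape of the pail; the one meant has the colours described above.

How it is judged:
By the outcome, as a careful person would: the job done as asked, in the order asked, and still so for the second after the job is handed in, with the robot touching nothing.
It also fails if it takes over 72 s, if anything falls off the work surface, if the arm or the gripper's body presses on something with over 40 N, if the wrist force passes 120 N, or if a joint passes its speed limit or range.

## Working session

There is one attempt and no reset: what is moved stays moved. The work goes in short steps, Python scripts to look and compute and a shell command to move; the robot and the scene stay as the last step left them, time stands still between calls to the robot, and variables do not carry over. Pictures are saved under pics/ and viewed, at most 10 in all, crops included, and the job is handed in when it is done.

```bash
mkdir -p pics
cat > h.py <<'E'
from cell import *
import numpy as np, cv2
def w(pic,p):
    R=cv2.Rodrigues(np.array(pic["rvec"],float))[0]
    return R.T@(np.array(p)-np.array(pic["tvec"]).ravel())
def save(pic,n,crop=None,s=1):
    im=pic["image"][:,:,::-1]
    if crop: im=im[crop[1]:crop[3],crop[0]:crop[2]]
    cv2.imwrite("pics/"+n+".png",cv2.resize(im,None,fx=s,fy=s,interpolation=cv2.INTER_CUBIC))
def proj(pic,P):
    R=cv2.Rodrigues(np.array(pic["rvec"],float))[0]
    c=R@np.array(P)+np.array(pic["tvec"]).ravel(); s=c[:2]/c[2]; s=s*(1+pic["k1"]*(s@s))
    K=np.array(pic["camera_matrix"]); return (K[:2,:2]@s+K[:2,2]).round()
E
python3 - <<'E'
from h import *
s=state();print({k:np.round(v,3).tolist() for k,v in s.items()})
for c in ["scene","side"]:
    p=camera(c);save(p,c+"0")
    for t in ["pail","pail_handle","scale","cover_hinge","cover_edge","basin","yellow_frame","red_frame","flux_bottle","grease_jar","pen_cup","tape_roll","spool","screwdriver","tape_measure"]:
        print(c,t,[(round(d["p"],2),w(p,d["location"]).round(3).tolist(),proj(p,w(p,d["location"])).tolist()) for d in pinpoint(p,t)[:4]])
E
```

```text
{'clock': 0.0, 'q': [-1.292, 0.322, -0.07, 1.452, 0.023, 1.371, -0.057], 'qvel': [-0.002, -0.0, 0.001, 0.0, -0.001, 0.001, 0.001], 'joint_efforts': [0.0, -49.358, -0.382, -31.434, 0.013, 0.012, -0.0], 'tcp_pos': [0.17, 0.627, 0.23], 'ee_rot': [0.132, 0.991, -0.001, -0.0], 'force': [-0.601, 0.466, 0.427], 'ft_torque': [0.001, -0.018, 0.004], 'gripper_force': 0.0, 'gripper_width': 0.085}
scene pail [(0.77, [0.656, 0.046, 0.06], [367.0, 280.0]), (0.57, [0.668, 0.48, -0.001], [469.0, 232.0])]
scene pail_handle [(0.89, [0.657, 0.041, 0.233], [370.0, 244.0]), (0.57, [0.667, 0.478, 0.172], [482.0, 195.0])]
scene scale [(0.75, [0.663, 0.045, -0.001], [366.0, 293.0])]
scene cover_hinge [(0.7, [0.67, 0.139, 0.082], [395.0, 264.0])]
scene cover_edge [(0.42, [0.453, 0.534, 0.003], [436.0, 188.0])]
scene basin [(0.66, [0.668, 0.139, 0.079], [395.0, 264.0]), (0.59, [0.272, -0.529, -0.0], [136.0, 296.0]), (0.58, [0.473, -0.335, 0.001], [224.0, 311.0])]
scene yellow_frame []
scene red_frame [(0.65, [0.582, -0.48, 0.0], [194.0, 367.0]), (0.35, [0.473, -0.337, -0.0], [223.0, 312.0])]
scene flux_bottle
[... 967 characters left out ...]
33, -0.002], [193.0, 393.0])]
side yellow_frame [(0.7, [0.451, -0.557, -0.002], [421.0, 211.0])]
side red_frame [(0.63, [0.452, -0.555, -0.001], [421.0, 211.0])]
side flux_bottle [(0.86, [0.452, 0.533, -0.001], [194.0, 393.0])]
side grease_jar [(0.2, [0.473, -0.337, 0.004], [383.0, 235.0])]
side pen_cup [(0.66, [0.449, -0.556, -0.002], [422.0, 211.0]), (0.59, [0.66, 0.043, 0.227], [266.0, 211.0]), (0.5, [0.653, 0.045, 0.058], [270.0, 253.0])]
side tape_roll [(0.91, [0.289, 0.32, 0.002], [293.0, 378.0]), (0.22, [0.474, -0.339, 0.003], [383.0, 234.0])]
side spool [(0.64, [0.708, -0.27, -0.003], [321.0, 217.0])]
side screwdriver [(0.55, [0.28, -0.334, 0.0], [427.0, 260.0])]
side tape_measure []
```

View pics/scene0.png

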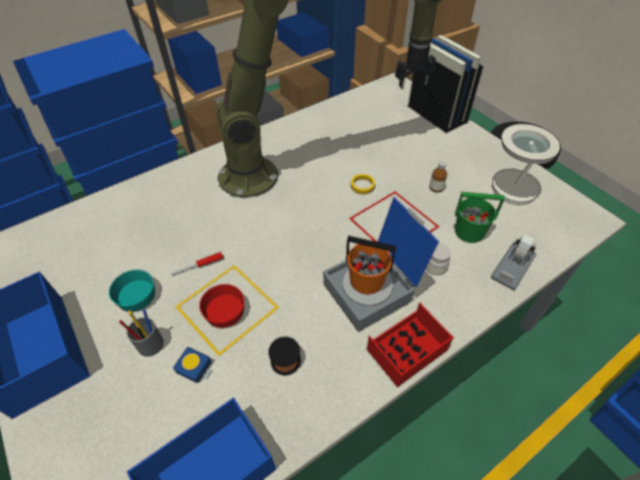

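View pics/side0.png

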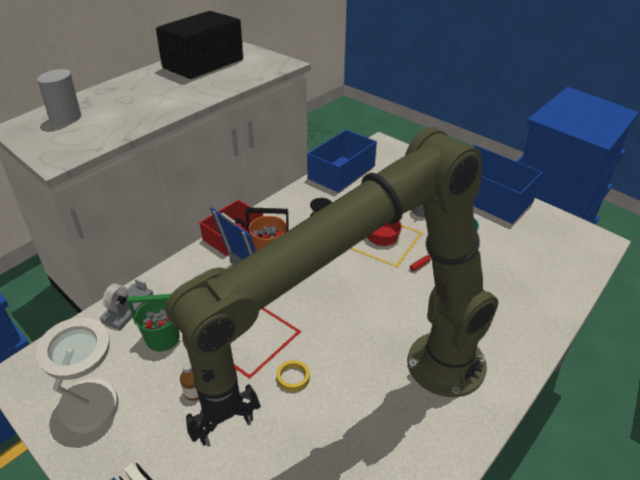

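Scene: the orange pail with black handle stands on the scale at (368,265). The look-alike is the green pail at (475,217). The red basin is in the yellow frame at (223,306). The turquoise one at (133,290) is not meant, and the red box at (410,345) isn't a basin. The red frame is on the left at about (395,225), and the cover leans outward. Next I measure the frames and confirm the targets in a crop.

```bash
cat >> h.py <<'E'
def ground(pic,uv,z=0.0):
    K=np.array(pic["camera_matrix"]);R=cv2.Rodrigues(np.array(pic["rvec"],float))[0];t=np.array(pic["tvec"]).ravel()
    d=cv2.undistortPoints(np.array(uv,float).reshape(-1,1,2),K,np.array([pic["k1"],0,0,0.])).reshape(-1,2)
    r=np.c_[d,np.ones(len(d))]@R; c=-R.T@t
    return c+r*((z-c[2])/r[:,2])[:,None]
def frame(pic,col,lo,hi):
    h=cv2.cvtColor(pic["image"],cv2.COLOR_RGB2HSV).astype(int)
    m=((h[...,0]>=20)&(h[...,0]<=35)&(h[...,1]>90)&(h[...,2]>130)) if col=="y" else (((h[...,0]<8)|(h[...,0]>172))&(h[...,1]>90)&(h[...,2]>100))
    v,u=np.nonzero(m); P=ground(pic,np.c_[u,v])[:,:2]
    P=P[(P>lo).all(1)&(P<hi).all(1)]
    return P
from scipy.optimize import least_squares
def fit(P,x0):
    def f(x):
        c,s=np.cos(x[2]),np.sin(x[2]); Q=(P-x[:2])@np.array([[c,-s],[s,c]])
        return np.abs(Q).max(1)-0.105
    r=least_squares(f,x0,loss="soft_l1",f_scale=0.004);return r.x.round(4),np.abs(r.fun).mean().round(4),len(P)
E
python3 - <<'E'
from h import *
p=camera("scene")
print("Y",fit(frame(p,"y",(.3,-.5),(.65,-.15)),[.47,-.33,0.]))
P=frame(p,"r",(.3,.12),(.62,.45));print(P.min(0),P.max(0))
for x0 in ([.47,.27,0.],[.5,.25,.2],[.5,.25,-.2]): print("R",fit(P,x0))
q=camera("side");P=frame(q,"r",(.25,.12),(.62,.45));print("Rs",fit(P,[.47,.27,0.]))
print("Ys",fit(frame(q,"y",(.36,-.5),(.65,-.15)),[.47,-.33,0.]))
im=p["image"][170:350,150:530][:,:,::-1];cv2.imwrite("pics/crop.png",cv2.resize(im,None,fx=2.1,fy=2.1,interpolation=cv2.INTER_CUBIC))
for pic,n in ((p,"scene"),(q,"side")):
  for d in silhouettes(pic,"cover")[:1]:
    v,u=np.nonzero(d["pixels"]); print(n,cv2.approxPolyDP(cv2.convexHull(np.c_[u,v].astype(np.int32)),6,True).reshape(-1,2).tolist())
  print([w(pic,d["location"]).round(3).tolist() for d in pinpoint(pic,"cover")[:2]],[(round(d["p"],2),w(pic,d["location"]).round(3).tolist()) for d in pinpoint(pic,"cover_edge")])
E
```

```text
Y (array([ 0.4638, -0.3249,  0.1261]), np.float64(0.0147), 1104)
[0.37535615 0.12001162] [0.61865106 0.41282616]
R (array([0.4892, 0.297 , 0.0029]), np.float64(0.0106), 398)
R (array([0.4892, 0.297 , 0.0029]), np.float64(0.0106), 398)
R (array([0.4892, 0.297 , 0.0029]), np.float64(0.0106), 398)
Rs (array([0.4911, 0.2962, 0.047 ]), np.float64(0.0025), 389)
Ys (array([ 0.4657, -0.3234,  0.1639]), np.float64(0.0026), 189)
scene [[417, 285], [378, 241], [394, 197], [438, 240]]Traceback (most recent call last):
  File "<stdin>", line 12, in <module>
ValueError: it knows: basin, cover_edge, cover_hinge, flux_bottle, grease_jar, pail, pail_handle, pen_cup, red_frame, scale, screwdriver, spool, tape_measure, tape_roll, yellow_frame
```

View pics/crop.png

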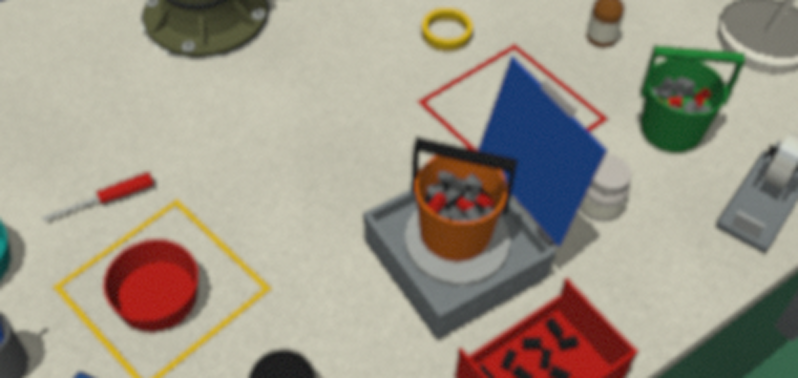

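The crop confirms both: orange pail with black handle at crop (460,190) and red basin at crop (150,285) in the yellow frame. Red frame centre is about (0.491,0.296), yellow about (0.466,-0.324). I'm moving towards the basin with the gripper shut, to push it from inside.

```bash
python3 -m creep '[{"travel":[0.7,-0.9,0],"angular":[0,0,0.11],"gripper":0},{"travel":[0.7,-0.9,0],"angular":[0,0,0.11],"gripper":0},{"travel":[0.7,-0.9,0],"angular":[0,0,0.11],"gripper":0},{"travel":[0.7,-0.9,0],"angular":[0,0,0.11],"gripper":0},{"travel":[0.7,-0.9,0],"angular":[0,0,0.11],"gripper":0},{"travel":[0.7,-0.9,0],"angular":[0,0,0.11],"gripper":0},{"travel":[0.7,-0.9,0],"angular":[0,0,0.11],"gripper":0},{"travel":[0.7,-0.9,0],"angular":[0,0,0.11],"gripper":0},{"travel":[0.7,-0.9,0],"angular":[0,0,0.11],"gripper":0},{"travel":[0.7,-0.9,0],"angular":[0,0,0.11],"gripper":0}]' 40
python3 -m creep '[{"travel":[0.7,-0.9,0],"angular":[0,0,0.11],"gripper":0},{"travel":[0.7,-0.9,0],"angular":[0,0,0.11],"gripper":0},{"travel":[0.7,-0.9,0],"angular":[0,0,0.11],"gripper":0},{"travel":[0.7,-0.9,0],"angular":[0,0,0.11],"gripper":0},{"travel":[0.7,-0.9,0],"angular":[0,0,0.11],"gripper":0},{"travel":[0.7,-0.9,0],"angular":[0,0,0.11],"gripper":0},{"travel":[0.7,-0.9,0],"angular":[0,0,0.11],"gripper":0},{"travel":[0.7,-0.9,0],"angular":[0,0,0.11],"gripper":0},{"travel":[0.7,-0.9,0],"angular":[0,0,0.11],"gripper":0},{"travel":[0.7,-0.9,0],"angular":[0,0,0.11],"gripper":0}]'
python3 - <<'E'
from h import *
s=state();print(s["q"],s["tcp_pos"],s["ee_rot"])
p=camera("scene")
print(ground(p,[[347.6,239],[394,248.6]],.231).round(3))
E
```

```text
clock: 2.58
tcp_pos: [0.3108, 0.4464, 0.2315]
ee_rot: [0.066, 0.998, 0.0, 0.0]
force: [0.5, 0.0, 0.4]
gripper_width: 0.0001
gripper_force: 0.0
clock: 3.42
tcp_pos: [0.4507, 0.2664, 0.2316]
ee_rot: [0.0, 1.0, 0.0, 0.0]
force: [0.3, 0.5, 0.5]
gripper_width: 0.0001
gripper_force: 0.0
[-0.81037393  0.04780064  0.23424247  1.77118221 -0.01158934  1.32337506
  0.99716291] [0.45072561 0.26640685 0.23157058] [3.81361252e-05 9.99999958e-01 2.12042741e-04 1.92635732e-04]
[[0.609 0.004 0.231]
 [0.704 0.083 0.231]]
```

```bash
python3 -m creep '[{"travel":[0.03,-1,0],"angular":[0,0,0],"gripper":0},{"travel":[0.03,-1,0],"angular":[0,0,0],"gripper":0},{"travel":[0.03,-1,0],"angular":[0,0,0],"gripper":0},{"travel":[0.03,-1,0],"angular":[0,0,0],"gripper":0},{"travel":[0.03,-1,0],"angular":[0,0,0],"gripper":0},{"travel":[0.03,-1,0],"angular":[0,0,0],"gripper":0},{"travel":[0.03,-1,0],"angular":[0,0,0],"gripper":0},{"travel":[0.03,-1,0],"angular":[0,0,0],"gripper":0},{"travel":[0.03,-1,0],"angular":[0,0,0],"gripper":0},{"travel":[0.03,-1,0],"angular":[0,0,0],"gripper":0}]'
python3 -m creep '[{"travel":[0.03,-1,0],"angular":[0,0,0],"gripper":0},{"travel":[0.03,-1,0],"angular":[0,0,0],"gripper":0},{"travel":[0.03,-1,0],"angular":[0,0,0],"gripper":0},{"travel":[0.03,-1,0],"angular":[0,0,0],"gripper":0},{"travel":[0.03,-1,0],"angular":[0,0,0],"gripper":0},{"travel":[0.03,-1,0],"angular":[0,0,0],"gripper":0},{"travel":[0.03,-1,0],"angular":[0,0,0],"gripper":0},{"travel":[0.03,-1,0],"angular":[0,0,0],"gripper":0},{"travel":[0.03,-1,0],"angular":[0,0,0],"gripper":0},{"travel":[0.03,-1,0],"angular":[0,0,0],"gripper":0}]'
python3 -m creep '[{"travel":[0.03,-1,0],"angular":[0,0,0],"gripper":0},{"travel":[0.03,-1,0],"angular":[0,0,0],"gripper":0},{"travel":[0.03,-1,0],"angular":[0,0,0],"gripper":0},{"travel":[0.03,-1,0],"angular":[0,0,0],"gripper":0},{"travel":[0.03,-1,0],"angular":[0,0,0],"gripper":0},{"travel":[0.03,-1,0],"angular":[0,0,0],"gripper":0},{"travel":[0.03,-1,0],"angular":[0,0,0],"gripper":0},{"travel":[0.03,-1,0],"angular":[0,0,0],"gripper":0},{"travel":[0.03,-0.8,0],"angular":[0,0,0],"gripper":0},{"travel":[0.03,-0.4,0],"angular":[0,0,0],"gripper":0}]'
python3 - <<'E'
from h import *
s=state();print(s["q"].round(2),s["tcp_pos"])
for c in("wrist","scene","side"):
  p=camera(c)
  for t in("basin","pail","pail_handle"): print(c,t,[(round(d["p"],2),w(p,d["location"]).round(3).tolist()) for d in pinpoint(p,t)[:3]])
  if c=="wrist": save(p,"wrist1")
E
```

```text
clock: 4.3
tcp_pos: [0.4561, 0.0665, 0.2316]
ee_rot: [0.0, 1.0, 0.0, 0.0]
force: [-0.3, -0.1, 0.3]
gripper_width: -0.0
gripper_force: 0.0
clock: 5.13
tcp_pos: [0.4621, -0.1335, 0.2316]
ee_rot: [0.0, 1.0, 0.0, 0.0]
force: [0.6, -0.7, 0.1]
gripper_width: -0.0002
gripper_force: 0.0
clock: 5.97
tcp_pos: [0.4676, -0.3189, 0.2315]
ee_rot: [0.002, 1.0, -0.001, -0.0]
force: [-0.7, 0.4, 0.3]
gripper_width: -0.0003
gripper_force: 0.0
[-0.22  0.18  0.87  1.69 -0.14  1.33  2.24] [ 0.46760627 -0.31889935  0.23153979]
wrist basin [(0.97, [0.472, -0.336, 0.002]), (0.44, [0.584, -0.484, -0.006])]
wrist pail [(0.24, [0.473, -0.339, 0.002])]
wrist pail_handle []
scene basin [(0.81, [0.274, -0.528, 0.001])]
scene pail [(0.78, [0.658, 0.048, 0.064]), (0.75, [0.67, 0.478, 0.001])]
scene pail_handle [(0.77, [0.663, 0.479, 0.172]), (0.74, [0.654, 0.039, 0.232])]
side basin [(0.75, [0.472, -0.335, 0.002])]
side pail [(0.98, [0.669, 0.476, -0.003]), (0.94, [0.657, 0.043, 0.061]), (0.21, [0.708, -0.271, -0.003])]
side pail_handle [(0.7, [0.667, 0.478, 0.167]), (0.56, [0.657, 0.043, 0.229])]
```

```bash
python3 -m creep '[{"travel":[0.02,-0.08,-1],"angular":[0,0,0],"gripper":0},{"travel":[0.02,-0.08,-1],"angular":[0,0,0],"gripper":0},{"travel":[0.02,-0.08,-1],"angular":[0,0,0],"gripper":0},{"travel":[0.02,-0.08,-1],"angular":[0,0,0],"gripper":0},{"travel":[0.02,-0.08,-1],"angular":[0,0,0],"gripper":0},{"travel":[0.02,-0.08,-1],"angular":[0,0,0],"gripper":0},{"travel":[0.02,-0.08,-1],"angular":[0,0,0],"gripper":0},{"travel":[0.02,-0.08,-1],"angular":[0,0,0],"gripper":0},{"travel":[0.02,-0.08,-0.8],"angular":[0,0,0],"gripper":0},{"travel":[0.02,-0.08,-0.6],"angular":[0,0,0],"gripper":0}]'
python3 -m creep '[{"travel":[0,0,-0.5],"angular":[0,0,0],"gripper":0},{"travel":[0,0,-0.5],"angular":[0,0,0],"gripper":0},{"travel":[0,0,-0.3],"angular":[0,0,0],"gripper":0},{"travel":[0,0,-0.2],"angular":[0,0,0],"gripper":0},{"travel":[0,0,0],"angular":[0,0,0],"gripper":0}]'
```

```text
clock: 7.4
tcp_pos: [0.4716, -0.332, 0.0417]
ee_rot: [0.0, 1.0, 0.0, -0.001]
force: [0.5, 0.3, 0.8]
gripper_width: -0.0002
gripper_force: 0.0
clock: 7.82
tcp_pos: [0.472, -0.3324, 0.0129]
ee_rot: [0.0, 1.0, 0.0, -0.0]
force: [-0.0, 0.1, -0.3]
gripper_width: 0.0002
gripper_force: 0.0
```

```bash
python3 -m creep '[{"travel":[0,0.3,0],"angular":[0,0,0],"gripper":0},{"travel":[0,0.4,0],"angular":[0,0,0],"gripper":0},{"travel":[0,0.4,0],"angular":[0,0,0],"gripper":0},{"travel":[-0.04,0.5,0],"angular":[0,0,0],"gripper":0},{"travel":[-0.04,0.6,0],"angular":[0,0,0],"gripper":0},{"travel":[-0.04,0.6,0],"angular":[0,0,0],"gripper":0},{"travel":[-0.04,0.6,0],"angular":[0,0,0],"gripper":0},{"travel":[-0.04,0.6,0],"angular":[0,0,0],"gripper":0},{"travel":[-0.04,0.6,0],"angular":[0,0,0],"gripper":0},{"travel":[-0.04,0.6,0],"angular":[0,0,0],"gripper":0}]'
python3 -m creep '[{"travel":[-0.06,0.7,0],"angular":[0,0,0],"gripper":0},{"travel":[-0.06,0.7,0],"angular":[0,0,0],"gripper":0},{"travel":[-0.06,0.7,0],"angular":[0,0,0],"gripper":0},{"travel":[-0.06,0.7,0],"angular":[0,0,0],"gripper":0},{"travel":[-0.06,0.7,0],"angular":[0,0,0],"gripper":0},{"travel":[-0.06,0.7,0],"angular":[0,0,0],"gripper":0},{"travel":[-0.06,0.7,0],"angular":[0,0,0],"gripper":0},{"travel":[-0.06,0.7,0],"angular":[0,0,0],"gripper":0},{"travel":[-0.06,0.6,0],"angular":[0,0,0],"gripper":0},{"travel":[-0.06,0.5,0],"angular":[0,0,0],"gripper":0}]'
python3 - <<'E'
from h import *
for c in("scene","side"):
  p=camera(c)
  print(c,[(round(d["p"],2),w(p,d["location"]).round(3).tolist()) for d in pinpoint(p,"basin")[:3]])
  if c=="scene": save(p,"mid",(130,150,450,390),2)
E
```

```text
clock: 8.65
tcp_pos: [0.4668, -0.2273, 0.0137]
ee_rot: [-0.0, 1.0, -0.0, 0.001]
force: [0.2, -1.4, 0.8]
gripper_width: 0.0
gripper_force: 0.5
clock: 9.48
tcp_pos: [0.4545, -0.0929, 0.0137]
ee_rot: [-0.0, 1.0, 0.0, 0.0]
force: [-0.0, -2.0, 0.6]
gripper_width: 0.0
gripper_force: 0.6
scene [(0.78, [0.275, -0.529, -0.001]), (0.66, [0.456, -0.137, -0.003])]
side [(0.59, [0.454, -0.138, 0.001])]
```

View pics/mid.png

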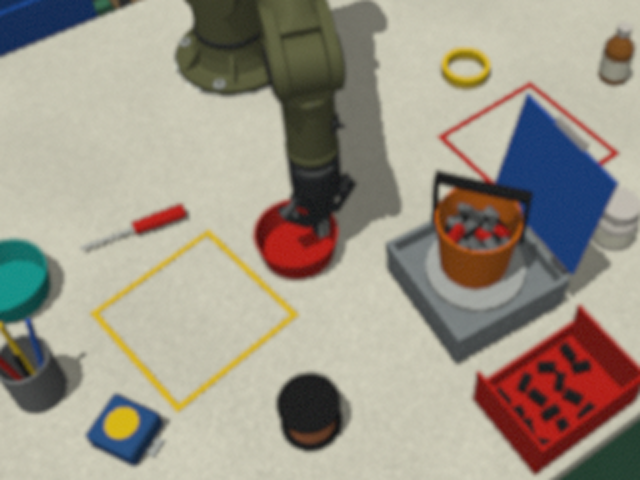

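The basin (mid-picture 296,238) is sliding along with the fingers inside it, clear of the scale, and the yellow frame is empty. I'll keep pushing.

```bash
python3 -m creep '[{"travel":[0,0.6,0],"angular":[0,0,0],"gripper":0},{"travel":[0,0.7,0],"angular":[0,0,0],"gripper":0},{"travel":[0,0.7,0],"angular":[0,0,0],"gripper":0},{"travel":[0,0.7,0],"angular":[0,0,0],"gripper":0},{"travel":[0,0.7,0],"angular":[0,0,0],"gripper":0},{"travel":[0,0.7,0],"angular":[0,0,0],"gripper":0},{"travel":[0,0.7,0],"angular":[0,0,0],"gripper":0},{"travel":[0,0.7,0],"angular":[0,0,0],"gripper":0},{"travel":[0,0.7,0],"angular":[0,0,0],"gripper":0},{"travel":[0,0.7,0],"angular":[0,0,0],"gripper":0}]'
python3 -m creep '[{"travel":[0,0.7,0],"angular":[0,0,0],"gripper":0},{"travel":[0,0.7,0],"angular":[0,0,0],"gripper":0},{"travel":[0,0.7,0],"angular":[0,0,0],"gripper":0},{"travel":[0,0.7,0],"angular":[0,0,0],"gripper":0},{"travel":[0,0.7,0],"angular":[0,0,0],"gripper":0},{"travel":[0,0.7,0],"angular":[0,0,0],"gripper":0},{"travel":[0,0.7,0],"angular":[0,0,0],"gripper":0},{"travel":[0,0.7,0],"angular":[0,0,0],"gripper":0},{"travel":[0,0.7,0],"angular":[0,0,0],"gripper":0},{"travel":[0.1,0.7,0],"angular":[0,0,0],"gripper":0}]'
python3 -m creep '[{"travel":[0.2,0.7,0],"angular":[0,0,0],"gripper":0},{"travel":[0.2,0.7,0],"angular":[0,0,0],"gripper":0},{"travel":[0.2,0.7,0],"angular":[0,0,0],"gripper":0},{"travel":[0.25,0.7,0],"angular":[0,0,0],"gripper":0},{"travel":[0.25,0.7,0],"angular":[0,0,0],"gripper":0},{"travel":[0.25,0.7,0],"angular":[0,0,0],"gripper":0},{"travel":[0.25,0.7,0],"angular":[0,0,0],"gripper":0},{"travel":[0.25,0.6,0],"angular":[0,0,0],"gripper":0},{"travel":[0.25,0.4,0],"angular":[0,0,0],"gripper":0},{"travel":[0.1,0.3,0],"angular":[0,0,0],"gripper":0}]'
python3 - <<'E'
from h import *
for c in("scene","side","wrist"):
  p=camera(c)
  print(c,[(round(d["p"],2),w(p,d["location"]).round(3).tolist()) for d in pinpoint(p,"basin")[:3]])
  if c=="scene":
    P=frame(p,"y",(.33,-.46),(.6,-.19)); print(fit(P,[.466,-.324,.16]))
E
```

```text
clock: 10.52
tcp_pos: [0.455, 0.0426, 0.0136]
ee_rot: [0.001, 1.0, -0.0, 0.0]
force: [-0.1, -1.5, 1.5]
gripper_width: 0.0
gripper_force: 0.9
clock: 11.35
tcp_pos: [0.4566, 0.1835, 0.0134]
ee_rot: [0.001, 1.0, -0.0, -0.0]
force: [0.2, -3.1, 2.9]
gripper_width: -0.0003
gripper_force: 1.5
clock: 12.18
tcp_pos: [0.501, 0.3089, 0.0131]
ee_rot: [-0.0, 1.0, 0.0, 0.0]
force: [-0.4, -3.5, 4.1]
gripper_width: -0.0001
gripper_force: 2.1
scene [(0.87, [0.274, -0.529, -0.001]), (0.61, [0.483, 0.268, 0.005])]
(array([ 0.4632, -0.3212,  0.1694]), np.float64(0.003), 901)
side [(0.67, [0.275, -0.533, -0.0]), (0.56, [0.481, 0.27, 0.002])]
wrist []
```

```bash
python3 -m creep '[{"travel":[0.1,0.4,0],"angular":[0,0,0],"gripper":0},{"travel":[0.1,0.4,0],"angular":[0,0,0],"gripper":0},{"travel":[0.1,0.3,0],"angular":[0,0,0],"gripper":0},{"travel":[0.1,0.25,0],"angular":[0,0,0],"gripper":0},{"travel":[0,0,0],"angular":[0,0,0],"gripper":0},{"travel":[-0.2,-0.6,0],"angular":[0,0,0],"gripper":0},{"travel":[-0.2,-0.6,0],"angular":[0,0,0],"gripper":0},{"travel":[0,0,0.3],"angular":[0,0,0],"gripper":0},{"travel":[0,0,0.8],"angular":[0,0,0],"gripper":0},{"travel":[0,0,1],"angular":[0,0,0],"gripper":0}]'
python3 -m creep '[{"travel":[0,0,1],"angular":[0,0,0],"gripper":0},{"travel":[0,0,1],"angular":[0,0,0],"gripper":0},{"travel":[0,0,1],"angular":[0,0,0],"gripper":0},{"travel":[0,-0.5,1],"angular":[0,0,0],"gripper":0},{"travel":[0,-0.5,1],"angular":[0,0,0],"gripper":0},{"travel":[0,-1,1],"angular":[0,0,0],"gripper":0},{"travel":[0,-1,1],"angular":[0,0,0],"gripper":0},{"travel":[0,-1,1],"angular":[0,0,0],"gripper":0},{"travel":[0,-1,1],"angular":[0,0,0],"gripper":0},{"travel":[0,-1,1],"angular":[0,0,0],"gripper":0}]'
python3 -m creep '[{"travel":[0.2,-1,0.8],"angular":[0,0,0],"gripper":1},{"travel":[0.2,-1,0.8],"angular":[0,0,0],"gripper":1},{"travel":[0.2,-1,0.8],"angular":[0,0,0],"gripper":1},{"travel":[0.2,-1,0.5],"angular":[0,0,0],"gripper":1},{"travel":[0.2,-0.5,0],"angular":[0,0,0],"gripper":1},{"travel":[0,0,0],"angular":[0,0,0],"gripper":1}]'
python3 - <<'E'
from h import *
print(state()["q"].round(2))
for c in("scene","side","wrist"):
  p=camera(c)
  for t in("basin","pail","pail_handle","cover_hinge","cover_edge","scale"): print(c,t,[(round(d["p"],2),w(p,d["location"]).round(3).tolist(),proj(p,w(p,d["location"])).tolist()) for d in pinpoint(p,t)[:3]])
  if c=="scene":
    P=frame(p,"r",(.37,.17),(.56,.41)); print(fit(P[(abs(P-[.49,.296]).max(1)>.085)],[.49,.296,.05]))
  if c=="wrist": save(p,"w2")
E
```

```text
clock: 13.32
tcp_pos: [0.4998, 0.3102, 0.0551]
ee_rot: [0.001, 1.0, -0.001, -0.001]
force: [0.4, 0.5, -0.1]
gripper_width: 0.0001
gripper_force: 0.0
clock: 14.15
tcp_pos: [0.5008, 0.1898, 0.2572]
ee_rot: [0.0, 1.0, 0.001, 0.001]
force: [0.6, 0.0, 0.9]
gripper_width: 0.0
gripper_force: 0.0
clock: 14.65
tcp_pos: [0.5218, 0.0976, 0.3144]
ee_rot: [0.003, 1.0, 0.0, 0.001]
force: [-0.0, -0.6, -0.3]
gripper_width: 0.0719
gripper_force: 0.0
[-0.92  0.02  0.71  1.64 -0.02  1.48  1.35]
scene basin [(0.84, [0.49, 0.296, -0.002], [393.0, 223.0]), (0.74, [0.27, -0.529, -0.0], [136.0, 295.0])]
scene pail [(0.79, [0.659, 0.046, 0.062], [367.0, 281.0]), (0.58, [0.666, 0.48, 0.001], [469.0, 231.0]), (0.28, [0.584, -0.479, 0.002], [194.0, 367.0])]
scene pail_handle [(0.66, [0.655, 0.037, 0.234], [368.0, 244.0]), (0.64, [0.666, 0.481, 0.172], [483.0, 194.0])]
scene cover_hinge []
scene cover_edge [(0.55, [0.674, 0.185, 0.26], [417.0, 217.0])]
scene scale [(0.69, [0.661, 0.045, -0.0], [366.0, 293.0]), (0.55, [0.282, -0.334, 0.001], [197.0, 268.0]), (0.39, [0.708, 0.284, -0.0], [435.0, 266.0])]
(array([0.4913, 0.298 , 0.0418]), np.float64(0.0043), 357)
side basin [(0.98, [0.492, 0.297, 0.003], [248.0, 334.0])]
side pail [(0.97, [0.666, 0.474, -0.001], [163.0, 338.0]), (0.81, [0.654, 0.043, 0.06], [270.0, 252.0])]
side pail_handle [(0.71, [0.667, 0.477, 0.171], [151.0, 298.0]), (0.69, [0.657, 0.041, 0.227], [267.0, 211.0])]
side cover_hinge [(0.63, [0.673, 0.135, 0.079], [244.0, 259.0])]
side cover_edge [(0.79, [0.672, 0.182, 0.254], [228.0, 223.0])]
side scale [(0.9, [0.665, 0.043, -0.005], [268.0, 266.0])]
wrist basin [(0.82, [0.493, 0.296, 0.002], [498.0, 155.0])]
wrist pail [(0.92, [0.658, 0.043, 0.063], [261.0, 320.0]), (0.62, [0.671, 0.476, -0.004], [622.0, 301.0])]
wrist pail_handle [(0.75, [0.654, 0.044, 0.234], [232.0, 442.0])]
wrist cover_hinge [(0.95, [0.669, 0.133, 0.076], [347.0, 336.0])]
wrist cover_edge []
wrist scale []
```

View pics/w2.png

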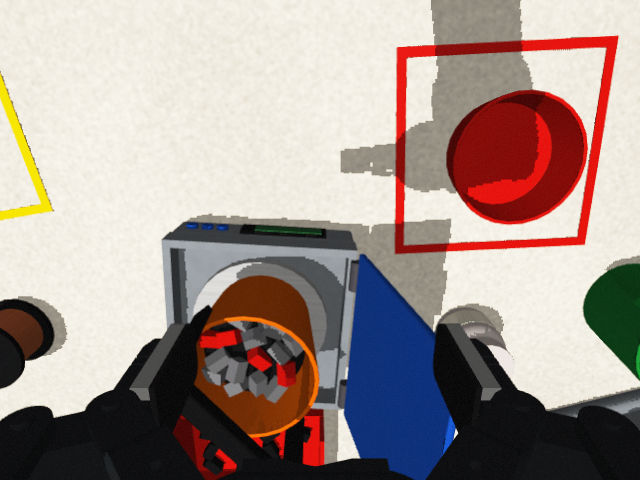

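The basin sits inside the red frame at (0.491,0.297). The wrist picture shows it at (515,157), the pail's rim at (258,378) and the handle bar running from (190,390) to (265,450). I'll refine the handle's yaw.

Run:
```python
from h import *
print(state()["tcp_pos"].round(4))
for c,b in(("scene",(340,230,402,258)),("side",(240,200,295,225))):
  p=camera(c)
  im=p["image"].astype(int); m=np.zeros((480,640),bool); m[b[1]:b[3],b[0]:b[2]]=(im[b[1]:b[3],b[0]:b[2]].max(2)<60)
  v,u=np.nonzero(m); P=ground(p,np.c_[u,v],.233)
  best=None
  # best rectangle 130x~16: maximise count inside
  for a in np.radians(np.arange(10,71,2)):
    d=np.array([np.cos(a),np.sin(a)]);n=np.array([-d[1],d[0]])
    for x in np.arange(.64,.676,.003):
      for y in np.arange(.028,.062,.003):
        Q=P[:,:2]-[x,y]; k=((abs(Q@d)<.063)&(abs(Q@n)<.007)).sum()
        if best is None or k>best[0]: best=(k,np.degrees(a).round(1),x.round(3),y.round(3),len(P))
  print(c,best)
```

```text
[0.5205 0.1003 0.3133]
scene (np.int64(193), np.float64(38.0), np.float64(0.658), np.float64(0.046), 263)
side (np.int64(120), np.float64(42.0), np.float64(0.655), np.float64(0.046), 426)
```

```bash
python3 -m creep '[{"travel":[0.67,-0.27,0],"angular":[0,0,0.58],"gripper":1},{"travel":[0.67,-0.27,0],"angular":[0,0,0.58],"gripper":1},{"travel":[0.67,-0.27,0],"angular":[0,0,0.58],"gripper":1},{"travel":[0.67,-0.27,0],"angular":[0,0,0.58],"gripper":1},{"travel":[0.67,-0.27,0],"angular":[0,0,0.58],"gripper":1},{"travel":[0.67,-0.27,0],"angular":[0,0,0.58],"gripper":1},{"travel":[0.67,-0.27,0],"angular":[0,0,0.58],"gripper":1},{"travel":[0.67,-0.27,0],"angular":[0,0,0.58],"gripper":1},{"travel":[0.67,-0.27,0],"angular":[0,0,0.58],"gripper":1},{"travel":[0.67,-0.27,0],"angular":[0,0,0.58],"gripper":1}]'
python3 - <<'E'
from h import *
s=state();print(s["tcp_pos"].round(4),s["q"].round(2))
p=camera("wrist");save(p,"w3")
for t in("pail","pail_handle"): print(t,[(round(d["p"],2),w(p,d["location"]).round(3).tolist(),proj(p,w(p,d["location"])).tolist()) for d in pinpoint(p,t)[:3]])
E
```

```text
clock: 16.63
tcp_pos: [0.6552, 0.0463, 0.313]
ee_rot: [-0.342, 0.94, 0.0, -0.0]
force: [0.2, -0.9, 0.0]
gripper_width: 0.0851
gripper_force: 0.0
[0.6552 0.0463 0.313 ] [-0.63  0.36  0.71  1.32 -0.23  1.54  2.33]
pail [(0.88, [0.67, 0.475, -0.003], [555.0, 395.0]), (0.81, [0.657, 0.042, 0.062], [311.0, 191.0]), (0.31, [0.667, 0.134, 0.077], [376.0, 263.0])]
pail_handle [(0.96, [0.655, 0.044, 0.232], [312.0, 253.0]), (0.18, [0.708, -0.27, 0.0], [33.0, 15.0])]
```

View pics/w3.png

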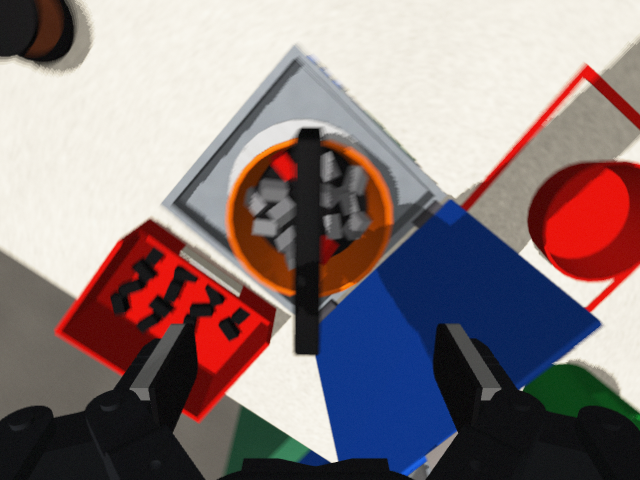

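The gripper is square to the handle bar: in the wrist picture the bar is vertical at u≈308, v 130–352. Descending and gripping.

```bash
python3 -m creep '[{"travel":[0,-0.1,-0.8],"angular":[0,0,0],"gripper":1},{"travel":[0,-0.05,-1],"angular":[0,0,0],"gripper":1},{"travel":[0,0,-1],"angular":[0,0,0],"gripper":1},{"travel":[0,0,-0.8],"angular":[0,0,0],"gripper":1},{"travel":[0,0,-0.6],"angular":[0,0,0],"gripper":1},{"travel":[0,0,-0.5],"angular":[0,0,0],"gripper":1},{"travel":[0,0,-0.3],"angular":[0,0,0],"gripper":1},{"travel":[0,0,0],"angular":[0,0,0],"gripper":1}]'
python3 -m creep '[{"travel":[0,0,0],"angular":[0,0,0],"gripper":0.4},{"travel":[0,0,0],"angular":[0,0,0],"gripper":0.35},{"travel":[0,0,0],"angular":[0,0,0],"gripper":0.3},{"travel":[0,0,0],"angular":[0,0,0],"gripper":0.25},{"travel":[0,0,0],"angular":[0,0,0],"gripper":0.2},{"travel":[0,0,0],"angular":[0,0,0],"gripper":0.1},{"travel":[0,0,0],"angular":[0,0,0],"gripper":0},{"travel":[0,0,0],"angular":[0,0,0],"gripper":0},{"travel":[0,0,0],"angular":[0,0,0],"gripper":0},{"travel":[0,0,0],"angular":[0,0,0],"gripper":0}]' 70
```

```text
clock: 17.45
tcp_pos: [0.6538, 0.0437, 0.2123]
ee_rot: [-0.341, 0.94, 0.0, -0.001]
force: [0.3, -0.1, -1.3]
gripper_width: 0.0857
gripper_force: 0.0
clock: 18.28
tcp_pos: [0.6551, 0.0435, 0.2138]
ee_rot: [-0.341, 0.94, -0.0, 0.001]
force: [1.1, 0.4, 1.9]
gripper_width: 0.0144
gripper_force: 69.7
```

```bash
python3 -m creep '[{"travel":[0,0,0.1],"angular":[0,0,0],"gripper":0},{"travel":[0,0,0.2],"angular":[0,0,0],"gripper":0},{"travel":[0,0,0.3],"angular":[0,0,0],"gripper":0},{"travel":[0,0,0.4],"angular":[0,0,0],"gripper":0},{"travel":[0,0,0.5],"angular":[0,0,0],"gripper":0},{"travel":[0,0,0.5],"angular":[0,0,0],"gripper":0},{"travel":[0,0,0.5],"angular":[0,0,0],"gripper":0},{"travel":[0,0,0.4],"angular":[0,0,0],"gripper":0},{"travel":[0,0,0.3],"angular":[0,0,0],"gripper":0},{"travel":[0,0,0.2],"angular":[0,0,0],"gripper":0}]'
python3 - <<'E'
from h import *
p=camera("scene");save(p,"lift",(300,150,460,310),3)
for c in("scene","side"):
  p=camera(c)
  for t in("pail","pail_handle"): print(t,[(round(d["p"],2),w(p,d["location"]).round(3).tolist()) for d in pinpoint(p,t)[:3]])
E
```

```text
clock: 19.12
tcp_pos: [0.6549, 0.0433, 0.2827]
ee_rot: [-0.341, 0.94, -0.0, 0.001]
force: [-0.2, -0.2, -4.0]
gripper_width: 0.0142
gripper_force: 68.9
pail [(0.86, [0.656, 0.044, 0.132]), (0.58, [0.669, 0.479, -0.002])]
pail_handle [(0.89, [0.655, 0.042, 0.301]), (0.69, [0.667, 0.481, 0.174]), (0.25, [0.448, -0.549, 0.002])]
pail [(0.9, [0.654, 0.045, 0.126]), (0.8, [0.669, 0.475, -0.004]), (0.73, [0.707, -0.269, -0.002])]
pail_handle [(0.73, [0.669, 0.476, 0.17]), (0.57, [0.655, 0.042, 0.295])]
```

View pics/lift.png

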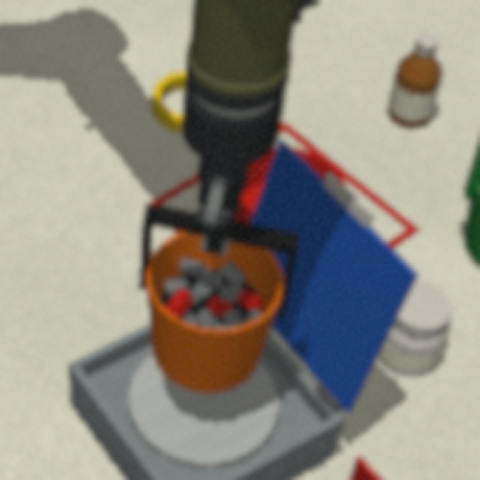

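The pail hangs level, clear of the pan. Carrying it to the yellow frame with a turn of about −0.72 rad to keep the last joint in range.

```bash
python3 -m creep '[{"travel":[-0.08,-0.15,0],"angular":[0,0,-0.1],"gripper":0},{"travel":[-0.16,-0.3,0],"angular":[0,0,-0.2],"gripper":0},{"travel":[-0.24,-0.46,0],"angular":[0,0,-0.2],"gripper":0},{"travel":[-0.32,-0.61,0],"angular":[0,0,-0.2],"gripper":0},{"travel":[-0.32,-0.61,0],"angular":[0,0,-0.2],"gripper":0},{"travel":[-0.32,-0.61,0],"angular":[0,0,-0.2],"gripper":0},{"travel":[-0.32,-0.61,0],"angular":[0,0,-0.2],"gripper":0},{"travel":[-0.32,-0.61,0],"angular":[0,0,-0.2],"gripper":0},{"travel":[-0.32,-0.61,0],"angular":[0,0,-0.2],"gripper":0},{"travel":[-0.32,-0.61,0],"angular":[0,0,-0.2],"gripper":0}]'
python3 -m creep '[{"travel":[-0.32,-0.61,0],"angular":[0,0,-0.2],"gripper":0},{"travel":[-0.32,-0.61,0],"angular":[0,0,-0.2],"gripper":0},{"travel":[-0.32,-0.61,0],"angular":[0,0,-0.2],"gripper":0},{"travel":[-0.32,-0.61,0],"angular":[0,0,-0.2],"gripper":0},{"travel":[-0.32,-0.61,0],"angular":[0,0,-0.2],"gripper":0},{"travel":[-0.32,-0.61,0],"angular":[0,0,-0.2],"gripper":0},{"travel":[-0.32,-0.61,0],"angular":[0,0,-0.2],"gripper":0},{"travel":[-0.32,-0.61,0],"angular":[0,0,-0.2],"gripper":0},{"travel":[-0.32,-0.61,0],"angular":[0,0,-0.2],"gripper":0},{"travel":[-0.32,-0.61,0],"angular":[0,0,-0.2],"gripper":0}]'
python3 -m creep '[{"travel":[-0.32,-0.61,0],"angular":[0,0,-0.2],"gripper":0},{"travel":[-0.32,-0.61,0],"angular":[0,0,-0.2],"gripper":0},{"travel":[-0.32,-0.61,0],"angular":[0,0,-0.2],"gripper":0},{"travel":[-0.32,-0.61,0],"angular":[0,0,-0.2],"gripper":0},{"travel":[-0.32,-0.61,0],"angular":[0,0,-0.2],"gripper":0},{"travel":[-0.32,-0.61,0],"angular":[0,0,-0.2],"gripper":0},{"travel":[-0.32,-0.61,0],"angular":[0,0,-0.2],"gripper":0},{"travel":[-0.24,-0.46,0],"angular":[0,0,-0.2],"gripper":0},{"travel":[-0.16,-0.3,0],"angular":[0,0,-0.1],"gripper":0},{"travel":[-0.08,-0.15,0],"angular":[0,0,0],"gripper":0}]'
python3 - <<'E'
from h import *
print(state()["q"].round(2))
for c in("scene","side"):
  p=camera(c)
  for t in("pail","pail_handle"): print(t,[(round(d["p"],2),w(p,d["location"]).round(3).tolist()) for d in pinpoint(p,t)[:3]])
E
```

```text
clock: 20.3
tcp_pos: [0.5994, -0.0617, 0.2815]
ee_rot: [-0.23, 0.973, 0.0, 0.0]
force: [0.6, 0.1, -3.9]
gripper_width: 0.0147
gripper_force: 68.8
clock: 21.13
tcp_pos: [0.5355, -0.1835, 0.2814]
ee_rot: [-0.112, 0.994, 0.0, 0.0]
force: [-0.2, -0.1, -3.9]
gripper_width: 0.0144
gripper_force: 68.9
clock: 21.97
tcp_pos: [0.481, -0.2872, 0.2814]
ee_rot: [-0.01, 1.0, -0.0, -0.0]
force: [0.1, 0.6, -4.5]
gripper_width: 0.0144
gripper_force: 68.9
[-0.4   0.15  1.    1.63 -0.13  1.43  2.2 ]
pail [(0.62, [0.482, -0.283, 0.128]), (0.56, [0.668, 0.478, 0.001])]
pail_handle [(0.76, [0.667, 0.477, 0.171]), (0.58, [0.478, -0.293, 0.3])]
pail [(0.72, [0.672, 0.475, -0.005]), (0.6, [0.481, -0.285, 0.126])]
pail_handle [(0.82, [0.483, -0.288, 0.299]), (0.73, [0.673, 0.479, 0.169])]
```

```bash
python3 -m creep '[{"travel":[-0.1,-0.2,-0.2],"angular":[0,0,0],"gripper":0},{"travel":[-0.15,-0.35,-0.4],"angular":[0,0,0],"gripper":0},{"travel":[-0.2,-0.4,-0.6],"angular":[0,0,0],"gripper":0},{"travel":[-0.2,-0.4,-0.7],"angular":[0,0,0],"gripper":0},{"travel":[-0.1,-0.3,-0.7],"angular":[0,0,0],"gripper":0},{"travel":[-0.1,-0.15,-0.7],"angular":[0,0,0],"gripper":0},{"travel":[0,0,-0.7],"angular":[0,0,0],"gripper":0},{"travel":[0,0,-0.6],"angular":[0,0,0],"gripper":0},{"travel":[0,0,-0.5],"angular":[0,0,0],"gripper":0},{"travel":[0,0,-0.3],"angular":[0,0,0],"gripper":0}]'
python3 -m creep '[{"travel":[0,0,-0.25],"angular":[0,0,0],"gripper":0},{"travel":[0,0,-0.2],"angular":[0,0,0],"gripper":0},{"travel":[0,0,-0.15],"angular":[0,0,0],"gripper":0},{"travel":[0,0,-0.1],"angular":[0,0,0],"gripper":0},{"travel":[0,0,0],"angular":[0,0,0],"gripper":0}]'
python3 - <<'E'
from h import *
for c in("scene","side"):
  p=camera(c)
  for t in("pail","pail_handle"): print(t,[(round(d["p"],2),w(p,d["location"]).round(3).tolist()) for d in pinpoint(p,t)[:3]])
E
```

```text
clock: 23.1
tcp_pos: [0.4638, -0.3217, 0.1715]
ee_rot: [-0.011, 1.0, 0.0, -0.001]
force: [-0.2, 0.2, -3.5]
gripper_width: 0.0147
gripper_force: 68.9
clock: 23.52
tcp_pos: [0.4648, -0.3218, 0.1593]
ee_rot: [-0.012, 1.0, 0.0, 0.0]
force: [0.6, 0.3, -4.2]
gripper_width: 0.0147
gripper_force: 68.9
pail [(0.82, [0.466, -0.318, 0.01]), (0.6, [0.668, 0.478, -0.0])]
pail_handle [(0.92, [0.666, 0.481, 0.17]), (0.72, [0.464, -0.327, 0.176])]
pail [(0.88, [0.465, -0.324, 0.006]), (0.69, [0.669, 0.475, -0.002])]
pail_handle [(0.77, [0.466, -0.321, 0.175]), (0.62, [0.668, 0.476, 0.17])]
```

7 mm to go.

```bash
python3 -m creep '[{"travel":[0,0,-0.12],"angular":[0,0,0],"gripper":0},{"travel":[0,0,-0.1],"angular":[0,0,0],"gripper":0},{"travel":[0,0,-0.08],"angular":[0,0,0],"gripper":0},{"travel":[0,0,-0.05],"angular":[0,0,0],"gripper":0},{"travel":[0,0,0],"angular":[0,0,0],"gripper":0}]'
```

```text
clock: 24.23
tcp_pos: [0.4646, -0.3218, 0.1521]
ee_rot: [-0.012, 1.0, 0.0, -0.0]
force: [-0.3, -0.3, -4.6]
gripper_width: 0.0146
gripper_force: 68.9
```

```bash
python3 -m creep '[{"travel":[0,0,-0.05],"angular":[0,0,0],"gripper":0},{"travel":[0,0,-0.05],"angular":[0,0,0],"gripper":0},{"travel":[0,0,0],"angular":[0,0,0],"gripper":0}]'
```

```text
clock: 24.48
tcp_pos: [0.465, -0.3224, 0.1518]
ee_rot: [-0.011, 1.0, 0.0, 0.001]
force: [-2.9, 1.6, 5.5]
gripper_width: 0.0145
gripper_force: 70.2
```

Contact. Releasing and rising.

```bash
python3 -m creep '[{"travel":[0,0,0],"angular":[0,0,0],"gripper":0.2},{"travel":[0,0,0],"angular":[0,0,0],"gripper":0.4},{"travel":[0,0,0],"angular":[0,0,0],"gripper":0.7},{"travel":[0,0,0],"angular":[0,0,0],"gripper":0.7},{"travel":[0,0,0],"angular":[0,0,0],"gripper":0.7},{"travel":[0,0,0.3],"angular":[0,0,0],"gripper":0.7},{"travel":[0,0,0.5],"angular":[0,0,0],"gripper":0.7},{"travel":[0,0,0.8],"angular":[0,0,0],"gripper":0.7},{"travel":[0,0,1],"angular":[0,0,0],"gripper":0.7},{"travel":[0,0,1],"angular":[0,0,0],"gripper":0.7}]'
python3 -m creep '[{"travel":[0,0,1],"angular":[0,0,0],"gripper":0.3},{"travel":[0,0,1],"angular":[0,0,0],"gripper":0},{"travel":[0,0,1],"angular":[0,0,0],"gripper":0},{"travel":[0,0.3,1],"angular":[0,0,0],"gripper":0},{"travel":[0,0.8,0.5],"angular":[0,0,0],"gripper":0},{"travel":[0,1,0],"angular":[0,0,0],"gripper":0},{"travel":[0,1,0],"angular":[0,0,0],"gripper":0},{"travel":[0,1,0],"angular":[0,0,0],"gripper":0},{"travel":[0,1,0],"angular":[0,0,0],"gripper":0},{"travel":[0,1,0],"angular":[0,0,0],"gripper":0}]' 40
python3 - <<'E'
from h import *
for c in("scene","side"):
  p=camera(c)
  for t in("pail","pail_handle","cover_edge","cover_hinge","basin"): print(t,[(round(d["p"],2),w(p,d["location"]).round(3).tolist()) for d in pinpoint(p,t)[:3]])
  if c=="scene": print(fit(frame(p,"y",(.33,-.46),(.6,-.19)),[.466,-.324,.16])); save(p,"placed",(150,200,350,350),3)
E
```

```text
clock: 25.32
tcp_pos: [0.4646, -0.322, 0.2239]
ee_rot: [-0.011, 1.0, -0.0, 0.0]
force: [1.1, 0.0, 0.0]
gripper_width: 0.0598
gripper_force: 0.0
clock: 26.15
tcp_pos: [0.4647, -0.1994, 0.3135]
ee_rot: [-0.011, 1.0, 0.0, 0.001]
force: [0.6, -0.3, -0.0]
gripper_width: 0.0
gripper_force: 0.0
pail [(0.92, [0.668, 0.476, 0.001]), (0.57, [0.464, -0.32, -0.002]), (0.19, [0.659, 0.044, -0.002])]
pail_handle [(0.88, [0.666, 0.478, 0.171]), (0.66, [0.465, -0.328, 0.17])]
cover_edge [(0.95, [0.674, 0.182, 0.264]), (0.54, [0.671, 0.139, 0.083]), (0.46, [0.45, -0.551, 0.004])]
cover_hinge [(0.65, [0.669, 0.14, 0.081])]
basin [(0.92, [0.272, -0.529, 0.001]), (0.51, [0.492, 0.297, -0.003])]
(array([ 0.4632, -0.3212,  0.1689]), np.float64(0.003), 804)
pail [(0.76, [0.672, 0.476, -0.001]), (0.72, [0.462, -0.321, -0.004])]
pail_handle [(0.95, [0.667, 0.475, 0.167]), (0.94, [0.467, -0.324, 0.168])]
cover_edge [(0.63, [0.67, 0.18, 0.259])]
cover_hinge [(0.87, [0.669, 0.137, 0.079]), (0.6, [0.585, -0.482, 0.001])]
basin [(0.82, [0.492, 0.296, 0.001]), (0.72, [0.274, -0.529, -0.004])]
```

View pics/placed.png

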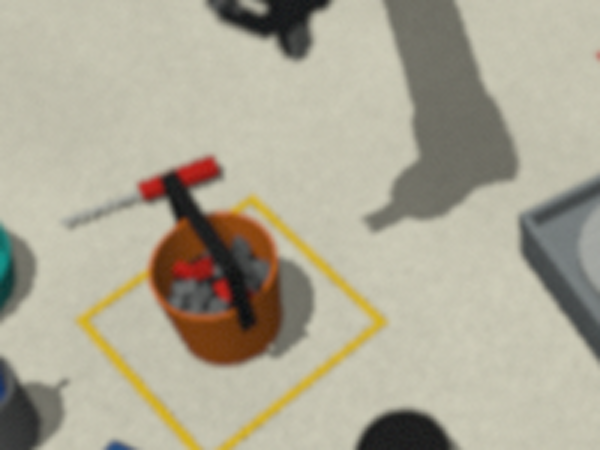

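The pail stands upright, centred in the yellow frame (crop (215,290), frame corners around it). Next is the cover: pass over it to its outer side.

```bash
python3 -m creep '[{"travel":[0.4,1,0.05],"angular":[0,0,0],"gripper":0},{"travel":[0.4,1,0.05],"angular":[0,0,0],"gripper":0},{"travel":[0.4,1,0.05],"angular":[0,0,0],"gripper":0},{"travel":[0.4,1,0.05],"angular":[0,0,0],"gripper":0},{"travel":[0.4,1,0.05],"angular":[0,0,0],"gripper":0},{"travel":[0.4,1,0],"angular":[0,0,0],"gripper":0},{"travel":[0.4,1,0],"angular":[0,0,0],"gripper":0},{"travel":[0.4,1,0],"angular":[0,0,0],"gripper":0},{"travel":[0.4,1,0],"angular":[0,0,0],"gripper":0},{"travel":[0.4,1,0],"angular":[0,0,0],"gripper":0}]'
python3 -m creep '[{"travel":[0.45,1,0],"angular":[0,0,0],"gripper":0},{"travel":[0.45,1,0],"angular":[0,0,0],"gripper":0},{"travel":[0.45,1,0],"angular":[0,0,0],"gripper":0},{"travel":[0.45,1,0],"angular":[0,0,0],"gripper":0},{"travel":[0.45,1,0],"angular":[0,0,0],"gripper":0},{"travel":[0.45,1,0],"angular":[0,0,0],"gripper":0},{"travel":[0.45,1,0],"angular":[0,0,0],"gripper":0},{"travel":[0.45,1,0],"angular":[0,0,0],"gripper":0},{"travel":[0.45,1,0],"angular":[0,0,0],"gripper":0},{"travel":[0.45,1,0],"angular":[0,0,0],"gripper":0}]'
python3 -m creep '[{"travel":[0.5,0.8,0],"angular":[0,0,0],"gripper":0},{"travel":[0.5,0.8,0],"angular":[0,0,0],"gripper":0},{"travel":[0.5,0.6,0],"angular":[0,0,0],"gripper":0},{"travel":[0,0.4,-0.3],"angular":[0,0,0],"gripper":0},{"travel":[0,0,-0.8],"angular":[0,0,0],"gripper":0},{"travel":[0,0,-1],"angular":[0,0,0],"gripper":0},{"travel":[0,0,-1],"angular":[0,0,0],"gripper":0},{"travel":[0,0,-0.7],"angular":[0,0,0],"gripper":0},{"travel":[0,0,0],"angular":[0,0,0],"gripper":0}]'
```

```text
clock: 27.58
tcp_pos: [0.5451, 0.001, 0.3172]
ee_rot: [-0.011, 1.0, -0.0, -0.0]
force: [0.4, -0.7, -0.2]
gripper_width: -0.0
gripper_force: 0.0
clock: 28.42
tcp_pos: [0.6352, 0.2011, 0.3168]
ee_rot: [-0.012, 1.0, -0.0, -0.0]
force: [-0.1, -0.2, 0.4]
gripper_width: 0.0004
gripper_force: 0.0
clock: 29.17
tcp_pos: [0.6625, 0.2514, 0.2367]
ee_rot: [-0.011, 1.0, -0.001, -0.003]
force: [-0.8, 0.1, -0.0]
gripper_width: -0.0001
gripper_force: 0.0
```

```bash
python3 -m creep '[{"travel":[0,-0.5,0],"angular":[0,0,0],"gripper":0},{"travel":[0,-0.6,0],"angular":[0,0,0],"gripper":0},{"travel":[0,-0.5,0],"angular":[0,0,0],"gripper":0},{"travel":[0,-0.5,0],"angular":[0,0,0],"gripper":0},{"travel":[0,-0.5,0],"angular":[0,0,0],"gripper":0},{"travel":[0,-0.5,0],"angular":[0,0,0],"gripper":0},{"travel":[0,-0.5,0],"angular":[0,0,0],"gripper":0},{"travel":[0,-0.5,0],"angular":[0,0,0],"gripper":0},{"travel":[0,-0.5,0],"angular":[0,0,0],"gripper":0},{"travel":[0,-0.5,0],"angular":[0,0,0],"gripper":0}]'
python3 - <<'E'
from h import *
for c in("scene","side"):
  p=camera(c)
  for t in("cover_edge","cover_hinge"): print(t,[(round(d["p"],2),w(p,d["location"]).round(3).tolist()) for d in pinpoint(p,t)[:3]])
E
```

```text
clock: 30.0
tcp_pos: [0.6644, 0.1494, 0.2414]
ee_rot: [-0.012, 1.0, 0.0, -0.0]
force: [-0.7, 0.6, 1.1]
gripper_width: -0.0002
gripper_force: 0.9
cover_edge []
cover_hinge [(0.74, [0.671, 0.142, 0.081])]
cover_edge [(0.89, [0.669, 0.132, 0.262])]
cover_hinge [(0.7, [0.672, 0.136, 0.077])]
```

```bash
python3 -m creep '[{"travel":[0,-0.63,-0.02],"angular":[0,0,0],"gripper":0},{"travel":[0,-0.63,-0.07],"angular":[0,0,0],"gripper":0},{"travel":[0,-0.62,-0.12],"angular":[0,0,0],"gripper":0},{"travel":[0,-0.61,-0.17],"angular":[0,0,0],"gripper":0},{"travel":[0,-0.59,-0.22],"angular":[0,0,0],"gripper":0},{"travel":[0,-0.57,-0.26],"angular":[0,0,0],"gripper":0},{"travel":[0,-0.55,-0.31],"angular":[0,0,0],"gripper":0},{"travel":[0,-0.52,-0.35],"angular":[0,0,0],"gripper":0},{"travel":[0,-0.49,-0.39],"angular":[0,0,0],"gripper":0},{"travel":[0,-0.46,-0.43],"angular":[0,0,0],"gripper":0}]'
python3 - <<'E'
from h import *
for c in("scene","side"):
  p=camera(c)
  for t in("cover_edge",): print(t,[(round(d["p"],2),w(p,d["location"]).round(3).tolist()) for d in pinpoint(p,t)[:3]])
  if c=="side": save(p,"cov",(190,150,340,290),4)
E
```

```text
clock: 31.13
tcp_pos: [0.6648, 0.0352, 0.1939]
ee_rot: [-0.011, 1.0, -0.0, 0.0]
force: [0.5, -0.3, 0.8]
gripper_width: 0.0003
gripper_force: 0.6
cover_edge [(0.59, [0.66, 0.013, 0.213]), (0.47, [0.279, -0.331, 0.005]), (0.19, [0.705, 0.282, -0.001])]
cover_edge [(0.75, [0.66, 0.006, 0.206])]
```

View pics/cov.png

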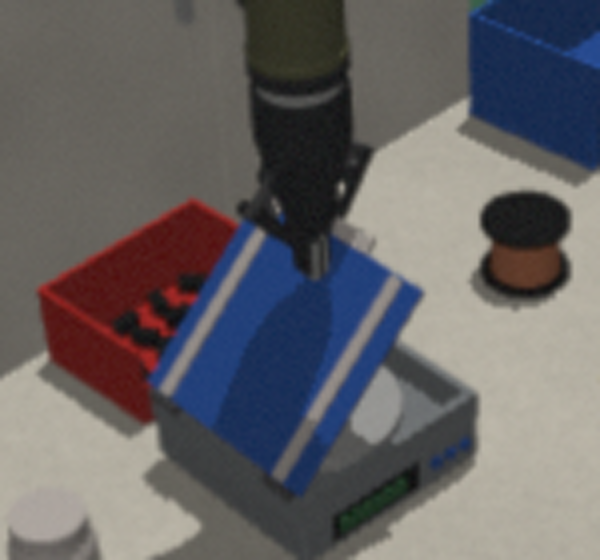

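The cover is half shut with the fingertip on its outer face near the lip (315,270). Following the arc down.

```bash
python3 -m creep '[{"travel":[0,-0.43,-0.46],"angular":[0,0,0],"gripper":0},{"travel":[0,-0.39,-0.49],"angular":[0,0,0],"gripper":0},{"travel":[0,-0.35,-0.52],"angular":[0,0,0],"gripper":0},{"travel":[0,-0.31,-0.55],"angular":[0,0,0],"gripper":0},{"travel":[0,-0.26,-0.57],"angular":[0,0,0],"gripper":0},{"travel":[0,-0.22,-0.59],"angular":[0,0,0],"gripper":0},{"travel":[0,-0.17,-0.61],"angular":[0,0,0],"gripper":0},{"travel":[0,-0.12,-0.62],"angular":[0,0,0],"gripper":0},{"travel":[0,0,-0.2],"angular":[0,0,0],"gripper":0},{"travel":[0,0,0],"angular":[0,0,0],"gripper":0}]'
python3 -m creep '[{"travel":[0,0,-0.2],"angular":[0,0,0],"gripper":0},{"travel":[0,0,-0.1],"angular":[0,0,0],"gripper":0},{"travel":[0,0,0],"angular":[0,0,0],"gripper":0}]'
```

```text
clock: 32.17
tcp_pos: [0.6638, -0.0082, 0.1003]
ee_rot: [-0.012, 1.0, -0.0, -0.001]
force: [0.2, -0.1, 0.1]
gripper_width: -0.0003
gripper_force: 0.0
clock: 32.42
tcp_pos: [0.665, -0.0078, 0.0964]
ee_rot: [-0.012, 1.0, 0.0, 0.0]
force: [-0.3, -0.0, 0.3]
gripper_width: -0.0001
gripper_force: 0.0
```

```bash
python3 -m creep '[{"travel":[0,0,-0.15],"angular":[0,0,0],"gripper":0},{"travel":[0,0,-0.15],"angular":[0,0,0],"gripper":0},{"travel":[0,0,0],"angular":[0,0,0],"gripper":0}]'
python3 -m creep '[{"travel":[0,0,-0.1],"angular":[0,0,0],"gripper":0},{"travel":[0,0,-0.1],"angular":[0,0,0],"gripper":0},{"travel":[0,0,0],"angular":[0,0,0],"gripper":0}]'
python3 - <<'E'
from h import *
for c in("scene","side"):
  p=camera(c)
  print([(round(d["p"],2),w(p,d["location"]).round(3).tolist()) for d in pinpoint(p,"cover_edge")[:3]])
E
```

```text
clock: 32.67
tcp_pos: [0.6647, -0.0081, 0.09]
ee_rot: [-0.012, 1.0, 0.0, -0.0]
force: [-0.3, 0.2, -0.0]
gripper_width: -0.0001
gripper_force: 0.0
clock: 32.92
tcp_pos: [0.6646, -0.0082, 0.0859]
ee_rot: [-0.012, 1.0, 0.0, -0.0]
force: [-0.3, -0.4, -0.6]
gripper_width: -0.0001
gripper_force: 0.0
[(0.64, [0.66, -0.046, 0.088])]
[(0.96, [0.657, -0.051, 0.081]), (0.55, [0.583, -0.48, -0.003])]
```

```bash
python3 -m creep '[{"travel":[0,-0.5,-0.05],"angular":[0,0,0],"gripper":0},{"travel":[0,-0.5,-0.05],"angular":[0,0,0],"gripper":0},{"travel":[0,0,-0.05],"angular":[0,0,0],"gripper":0},{"travel":[0,0,0],"angular":[0,0,0],"gripper":0}]'
python3 -m creep '[{"travel":[0,0,-0.08],"angular":[0,0,0],"gripper":0},{"travel":[0,0,0],"angular":[0,0,0],"gripper":0}]'
```

```text
clock: 33.45
tcp_pos: [0.6656, -0.0301, 0.0851]
ee_rot: [-0.011, 1.0, 0.0, 0.001]
force: [-1.2, 1.2, 6.4]
gripper_width: -0.0001
gripper_force: 3.5
clock: 33.62
tcp_pos: [0.6657, -0.0301, 0.085]
ee_rot: [-0.011, 1.0, 0.0, 0.001]
force: [-3.9, 1.5, 13.5]
gripper_width: 0.0001
gripper_force: 7.1
```

The cover is solid at 0.085 (79 + 6 mm), so it's shut. Retreating and checking.

```bash
python3 -m creep '[{"travel":[0,0,0.3],"angular":[0,0,0],"gripper":0},{"travel":[0,0,0.7],"angular":[0,0,0],"gripper":0},{"travel":[0,0,1],"angular":[0,0,0],"gripper":0},{"travel":[0,0,1],"angular":[0,0,0],"gripper":0},{"travel":[0,0,1],"angular":[0,0,0],"gripper":0},{"travel":[0,0,1],"angular":[0,0,0],"gripper":0},{"travel":[-0.5,0,1],"angular":[0,0,0],"gripper":0},{"travel":[-0.8,0,1],"angular":[0,0,0],"gripper":0},{"travel":[-0.8,0,0.5],"angular":[0,0,0],"gripper":0},{"travel":[0,0,0],"angular":[0,0,0],"gripper":0}]'
python3 - <<'E'
from h import *
for c in("scene","side"):
  p=camera(c)
  for t in("cover_edge","basin","pail","tape_roll","grease_jar","flux_bottle","spool","screwdriver","pen_cup"): print(t,[(round(d["p"],2),w(p,d["location"]).round(3).tolist()) for d in pinpoint(p,t)[:2]])
  if c=="scene": save(p,"end",(90,140,510,400),1.9)
E
```

```text
clock: 34.45
tcp_pos: [0.6221, -0.0303, 0.2355]
ee_rot: [-0.011, 1.0, 0.0, 0.002]
force: [1.4, -1.3, 1.2]
gripper_width: 0.0
gripper_force: 0.0
cover_edge [(0.6, [0.658, -0.049, 0.084])]
basin [(0.94, [0.274, -0.527, -0.002]), (0.66, [0.491, 0.297, -0.003])]
pail [(0.62, [0.468, -0.318, 0.0])]
tape_roll [(0.43, [0.287, 0.321, 0.004]), (0.23, [0.463, -0.33, 0.17])]
grease_jar [(0.83, [0.707, 0.279, 0.001]), (0.28, [0.468, -0.32, -0.0])]
flux_bottle [(0.66, [0.452, 0.534, 0.001])]
spool [(0.85, [0.706, -0.268, -0.0]), (0.74, [0.462, -0.318, -0.001])]
screwdriver [(0.76, [0.279, -0.331, -0.002])]
pen_cup [(0.95, [0.452, -0.55, 0.005])]
cover_edge [(0.78, [0.655, -0.05, 0.079])]
basin [(0.78, [0.492, 0.294, 0.002])]
pail [(0.9, [0.465, -0.322, -0.003]), (0.73, [0.667, 0.477, -0.003])]
tape_roll []
grease_jar [(0.66, [0.489, 0.297, 0.003])]
flux_bottle [(0.81, [0.453, 0.532, -0.003])]
spool [(0.86, [0.708, -0.267, -0.001])]
screwdriver [(0.55, [0.282, -0.333, 0.002])]
pen_cup [(0.56, [0.468, -0.323, 0.166]), (0.55, [0.45, -0.555, -0.002])]
```

View pics/end.png

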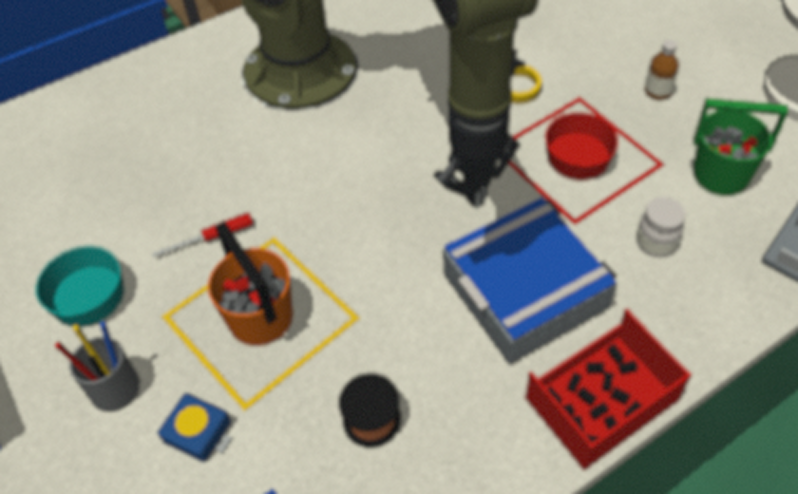

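The cover is flat shut (530,270), the basin is in the red frame (580,145), the pail is upright in the yellow frame (252,295), and the bystanders haven't moved. Handing in.

```bash
python3 -c "
from cell import *
print(sign_off())"
```

```text
the job is handed in; nothing more can be done
None
```

The job is handed in at about 34 s on the robot's clock: the red basin was slid into the red frame, the orange pail stands upright in the yellow frame, the scale's cover is shut, and nothing else was moved as far as the final pictures show.

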